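# Close and pin a ballot transfer box

### The job

Close the blue ballot transfer box: hook the lid's back edge under the box's lip while the lid is tilted, then swing it down flat so that its lug lies on the box's lug. Lay the lime-green hall tag flat on the lid's lug with all three holes in line, then pass the red-headed seal pin down through the tag and both lugs until its collar sits on the tag. Let go of everything, and leave the stamp, the tape roll and the marker tin where they are.

Things in the scene. Friction and masses are not known exactly. Their poses are not given: they have to be found in the camera images.
- box: Blue steel box full of mail, fixed, open on top. 170 (x) x 256 (y) outside, walls 5 thick; front and side walls end at a rim 115 above the table. Origin: centre of underside; +x to its front, which carries a steel lug, -x to its back, which carries the lip, z up. (mm)
- box_hole (a point): Centre of the box lug's upright through hole (13 diameter), on the lug's top: box x 107.5, y 0, height 115. The lug sticks out of the front wall, x 85 to 130, y -25 to 25, 5 thick, its top level with the rim; free space below. Axes as the box. (mm)
- box_lip (a point): Middle of the lip's inner lower edge: box x -66, y 0, height 126. The back wall rises past the rim level and folds inwards into this lip, a 4 thick plate along the whole back (x -80 to -66, height 126 to 130), leaving a slot 11 high and 14 deep between rim level and lip. Axes as the box. (mm)
- lid: Loose aluminium lid, 0.3 to 0.5 kg, lying handle up beside the box, lug roughly the same way as the box's. Origin: plate's underside below the handle, near the centre of mass (8 above the table at first); +x to its lug, z up. Plate 4 thick, x -88 to 75, y -126 to 126; lug x 75 to 120, y -25 to 25. When home the plate rests on the rim, origin at box x 10, y 0, height 115, holes in line. (mm)
- lid_handle (a point): Centre of the black handle bar: lid x 0, y 0, z 29. Bar along y: 16 wide (x), 100 long, z 18 to 40, on two legs at y -42 and 42, open between. Axes as the lid. (mm)
- lid_hole (a point): Centre of the lid lug's upright through hole (13 diameter), on the lug's top face: lid x 97.5, y 0, z 4. Axes as the lid. (mm)
- lid_edge (a point): Middle of the lid's back edge: lid x -88, y 0, z 2. Two ribs 8 deep under the plate (x 61 to 68, y +-120; x -70 to -63, y +-90) drop inside the box with 2 mm play, back edge then 2 short of the back wall. They keep the lid from sliding in level: it enters back edge first, tilted about 12 degrees, lug end up. Axes as the lid. (mm)
- tag: Loose lime-green plastic tag, a flat plate 60 (x) x 40 (y) x 8, 25 g, with a cream label patch, lying flat on the table. Origin: centre of the underside; the hole is towards its +x end. (mm)
- tag_hole (a point): Centre of the tag's through hole (13 diameter) on its top face: tag x 12, y 0, z 8. (mm)
- pin: Loose seal pin, about 70 g, upright in the middle hole of the wooden stand. Origin: its lower tip (5 above the table at first), z up its axis. Steel shank 10 in diameter, 40 long from tip to collar, the lowest 10 tapering to 4; collar 28 in diameter, z 40 to 44; red cylindrical grip 20 in diameter, z 44 to 74. (mm)
- pin_collar (a point): Centre of the underside of the pin's collar, 40 above the tip. (mm)
- stand: Fixed wooden block 110 (x) x 50 (y) x 45 high with three upright holes 36 apart along x, 13 in diameter, 41 deep; the pin is in the middle one, collar on the block. Origin: centre of the underside. (mm)
- stamp: Bystander: grey and black hand stamp, 45 x 75 x 75 high. Origin: centre of the underside. (mm)
- tape: Bystander: roll of brown packing tape lying flat, 110 in diameter, 48 high. Origin: centre of the underside. (mm)
- tin: Bystander: green round tin with three markers, 72 in diameter, 111 high. Origin: centre of the underside. (mm)

How it is judged:
On the way, in this order (a step that is already met when the one before it is completed fails the run):
1. the lid's back edge is under the lip while the lid is still tilted, lug end up (x of lid_edge in the frame of box below -0.069 m and z of lid_edge in the frame of box between 0.108 and 0.126 m and angle between lid's own z axis and vertical above 0.06 rad and z of lid_hole in the frame of box above 0.124 m), for 0.1 s.
2. the lid is swung down flat on the rim, back edge under the lip, its hole over the box lug's hole (x of lid_edge in the frame of box below -0.069 m and angle between lid's own z axis and vertical below 0.03 rad and z of lid_hole in the frame of box below 0.122 m and horizontal distance between lid_hole and box_hole below 0.005 m), for 0.2 s.
3. the tag lies flat on the lid's lug with its hole over the other two (horizontal distance between tag_hole and box_hole below 0.005 m and angle between tag's own z axis and vertical below 0.06 rad and z of tag_hole in the frame of box between 0.1245 and 0.1295 m), for 0.2 s.
At the end, for the whole second after the job is handed in: Lid flat (0.03 rad) on the rim, back edge 3 mm or more under the lip; tag flat on the lid's lug; lid and tag holes within 5 mm of the box lug's hole; pin upright (0.1 rad) through all three, collar on the tag within 2.5 mm; lid, tag and pin at rest (all of step 2 and all of step 3 and horizontal distance between pin_collar and box_hole below 0.005 m and angle between pin's own z axis and vertical below 0.1 rad and z of pin_collar in the frame of box between 0.1245 and 0.1295 m and linear speed of each of lid, tag, pin below 0.02 m/s); the robot touches nothing.
It fails at once if the stamp is pushed more than 30 mm (distance of stamp from where it was at the start of the episode above 0.03 m).
It fails at once if the tape roll is pushed more than 30 mm (distance of tape from where it was at the start of the episode above 0.03 m).
It fails at once if the marker tin is pushed more than 30 mm (distance of tin from where it was at the start of the episode above 0.03 m).
It also fails if it takes over 72 s, if anything falls off the work surface, if the arm or the gripper's body presses on something with over 40 N, if the wrist force passes 120 N, or if a joint passes its speed limit or range.

### The arm

A 7-joint arm with a two-finger parallel gripper is mounted at the origin on the work surface. World frame = base frame: x ahead of the robot, y to its left, z up, the work surface at z = 0. Lengths are in m, angles in rad, forces in N, time in s.
With the tool pointing down it reaches from about 0.425 to 0.95 m from the base axis. Payload 4.7 kg.
Tool frame: the origin (TCP) lies between the finger pads; the fingertips stand 25 mm ahead of it and the grasp point (between the pads) lies 6 mm ahead of it; z points along the fingers, y is the line along which they close (so a half turn about z gives the same grasp; the last joint's range is limited). The gripper opens to 85 mm and grips with 20 to 120 N. Pads are 22 mm wide; open, the fingers measure 114 mm over their backs; the gripper's body (76 mm by 85 mm) begins 54 mm behind the grasp point. The pads swing forward as they close: fully open they stand 13 mm farther back than shut.
Start: joints at [1.185, 0.469, -0.049, 1.532, 0.024, 1.141, -0.082], TCP at [0.236, -0.632, 0.256] pointing down, gripper open.
Joint ranges: [-2.59, 2.59], [-0.33, 1.99], [-1.39, 1.29], [0.1, 2.45], [-1.04, 4.18], [0.21, 1.99], [-2.66, 2.66]. Speed limits (rad/s): [2.57, 2.57, 3.14, 3.14, 3.14, 3.14, 3.14].

### API

Orientations are given as a 3x3 rotation matrix whose columns are the frame's x, y, z axes.
In Python, from rig import * gives the robot as it stands. Calls block until the motion is done:
- movep(position, orientation): joint-space move of the TCP to a pose.
- move_l(position, attitude=None, feed=0.15, until_force=None): straight line of the TCP; attitude=None keeps the orientation; feed is the mean speed in m/s. With until_force (N) it stops when the force on the tool has changed by that much, and returns True; else False.
- move_joints(angles): joint-space move.
- command_gripper(opening, newtons=None): finger opening in m; newtons is the grip in N (None keeps the last); returns when the fingers have stopped.
- sleep(seconds).
- inverse_kinematics(position, orientation): joint angles nearest the present ones, or None.
- sense(): the state.
- camera(name): name is "scene" or "top" or "wrist"; returns (picture, depth): 480x640x3 uint8, red, green, blue; 480x640 float32, m along the optical axis (not along the pixel's ray), 0 where there is no reading.
- camera_params(name): a dict with "K" (3x3 intrinsics, pixels), "position" and "rotation" of the camera in the world; the wrist camera has in their place "tool_from_camera" (4x4, takes a point from camera to tool coordinates, whose origin is the TCP and whose axes are the flange's). Camera axes: x right, y down, z forward; pixel columns grow to the right and rows downward; lengths in m; the calibration is good to about 2 mm. A picture is of the moment at which its call begins: read the wrist's pose just before it. camera_params takes no time and is no camera call.
A pose or a line that the arm cannot do raises Unreachable and nothing moves.
- finish_job(): hands the job in; it is judged then, once.
The state is a dict: "time_s": time; "joint_pos": joint angles; "qd": joint speeds; "joint_efforts": joint torques, N m; "position": TCP position; "tcp_rot": TCP orientation; "wrist_force": force on the tool from outside, world axes, zero at the start; "ft_torque": the same for the moment, N m; "finger_gap": finger opening in m; "gripper_force": force on a finger pad.
Only numpy, scipy, OpenCV 4.12 (cv2) and the standard library are available. Lean on these libraries where they do the work, as an engineer would, in place of code of your own. Each camera call takes 0.05 s, during which the arm holds its last target. There are 200 camera calls.

## Working session

There is one attempt and no reset: what is moved stays moved. The work goes in short steps, each a Python script; the robot and the scene stay as the last script left them, time stands still between calls to the robot, and variables do not carry over. Pictures are saved under pics/ and viewed, at most 13 in all, crops included, and the job is handed in when it is done.

```bash
ls; mkdir -p pics; python3 - <<'E'
from rig import *
import cv2, numpy as np
for n in ["top","scene"]:
    im,d=camera(n); cv2.imwrite(f"pics/{n}0.png",im[:,:,::-1]); np.save(f"pics/{n}0.npy",d)
    p=camera_params(n); print(n,p)
print(camera_params("wrist")); s=sense(); print(s['time_s'],s['position'],s['tcp_rot'],s['finger_gap'])
E
```

```text
pics
top {'K': array([[470.47327516,   0.        , 329.43104383],
       [  0.        , 470.47327516, 243.4661708 ],
       [  0.        ,   0.        ,   1.        ]]), 'position': array([0.38147988, 0.01781841, 1.05351361]), 'rotation': array([[-0.01076277, -0.97339244,  0.22889148],
       [-0.99992239,  0.0090404 , -0.00857211],
       [ 0.00627475, -0.22896598, -0.9734142 ]])}
scene {'K': array([[525.21773315,   0.        , 326.38927861],
       [  0.        , 525.21773315, 233.89750922],
       [  0.        ,   0.        ,   1.        ]]), 'position': array([ 1.65009389, -0.54208441,  0.85406576]), 'rotation': array([[ 0.46325687,  0.47002876, -0.75130955],
       [ 0.88605415, -0.26225118,  0.38227262],
       [-0.01735269, -0.84279136, -0.53796059]])}
{'K': array([[397.5047355 ,   0.        , 319.05195178],
       [  0.        , 397.5047355 , 240.12052431],
       [  0.        ,   0.        ,   1.        ]]), 'tool_from_camera': array([[ 9.76701154e-04, -9.49378221e-01, -3.14133793e-01,
         8.09429038e-02],
       [ 9.99999331e-01,  1.12216083e-03, -2.82219085e-04,
         3.54335539e-04],
       [ 6.20441291e-04, -3.14133307e-01,  9.49378681e-01,
        -1.17939766e-01],
       [ 0.00000000e+00,  0.00000000e+00,  0.00000000e+00,
         1.00000000e+00]])}
0.1 [ 0.23562723 -0.63202981  0.25539878] [[ 9.36995426e-01  3.49341002e-01 -6.60612076e-04]
 [ 3.49341621e-01 -9.36994079e-01  1.59016649e-03]
 [-6.34792471e-05 -1.72075802e-03 -9.99998517e-01]] 0.0858214440364202
```

View pics/top0.png

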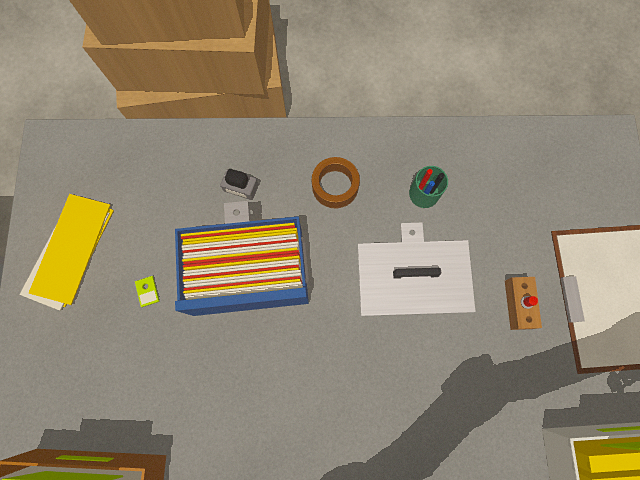

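View pics/scene0.png

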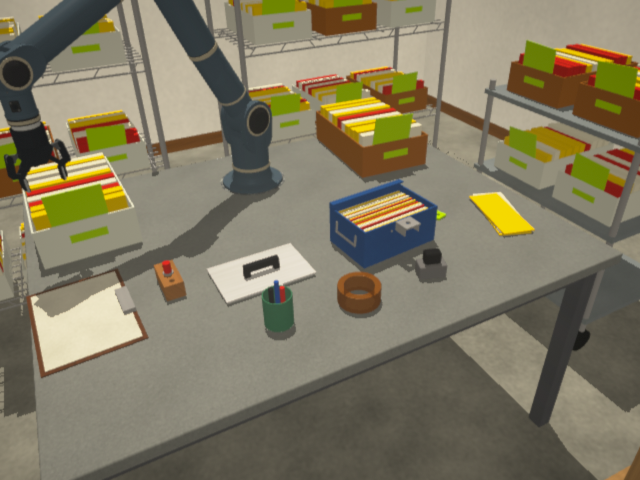

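Top view: box at (242,265) with lug hole (237,211) and stamp just ahead at (240,183). The lid handle is at (417,272), lid hole at (412,232), tag hole at about (143,283) and pin at (530,301). Image up is +x.

```bash
cat > h.py <<'E'
from rig import *
import cv2, numpy as np
def shot(n):
    s=sense(); im,d=camera(n); p=camera_params(n)
    if n=="wrist":
        T=np.eye(4);T[:3,:3]=s['tcp_rot'];T[:3,3]=s['position'];T=T@p['tool_from_camera']
    else:
        T=np.eye(4);T[:3,:3]=p['rotation'];T[:3,3]=p['position']
    return im,d,p['K'],T
def cloud(d,K,T):
    v,u=np.mgrid[:480,:640]; P=np.stack([(u-K[0,2])/K[0,0]*d,(v-K[1,2])/K[1,1]*d,d],-1)
    W=P@T[:3,:3].T+T[:3,3]; W[d<=0]=np.nan; return W
def onplane(u,v,z,K,T):   # pixel -> world at height z
    r=T[:3,:3]@np.array([(u-K[0,2])/K[0,0],(v-K[1,2])/K[1,1],1]); return T[:3,3]+r*(z-T[2,3])/r[2]
def proj(p,K,T):
    c=T[:3,:3].T@(np.asarray(p)-T[:3,3]); return (K@c)[:2]/c[2]
def rect(W,m):
    xy=W[m][:,:2]; r=cv2.minAreaRect((xy*1000).astype(np.float32)); return np.round(r[0],1),np.round(r[1],1),round(r[2],2)
def down(yaw): # tool pointing down, tool y axis (closing) at angle yaw in world
    y=np.array([np.cos(yaw),np.sin(yaw),0]); z=np.array([0,0,-1.]); return np.stack([np.cross(y,z),y,z],1)
E
python3 - <<'E'
from h import *
im,d,K,T=shot("top"); W=cloud(d,K,T); z=W[...,2]
def box(u0,v0,u1,v1):
    m=np.zeros((480,640),bool); m[v0:v1,u0:u1]=1; return m
def op(m): return cv2.morphologyEx(m.astype(np.uint8),cv2.MORPH_OPEN,np.ones((3,3)))>0
print("table z",np.nanmedian(z[350:370,200:300]))
for n,m in dict(lid=box(350,236,480,320)&(z>.006)&(z<.02),handle=box(385,258,450,285)&(z>.035)&(z<.06),
  lidlug=box(398,220,428,242)&(z>.006)&(z<.02),boxlug=box(220,200,252,222)&(z>.1)&(z<.125),
  boxall=box(170,195,315,320)&(z>.1)&(z<.125),lip=box(165,200,320,325)&(z>.125)&(z<.14),
  tag=box(130,270,165,310)&(z>.004)&(z<.02),stand=box(500,270,550,335)&(z>.035)&(z<.055),pin=box(515,285,550,320)&(z>.065),
  stamp=box(215,160,265,200)&(z>.02)&(z<.1),tin=box(400,155,455,215)&(z>.07),tape=box(300,145,370,215)&(z>.03)).items():
    print(n,m.sum(),rect(W,op(m)), "z",np.round(np.nanmedian(z[m]),4))
for n,u,v,zz in [("boxhole",237,211,.115),("lidhole",412,232,.012),("taghole",143,283,.008),("pin",530,301,.079)]:
    print(n,onplane(u,v,zz,K,T))
big=lambda u,v,r: cv2.resize(im[v-r:v+r,u-r:u+r],(300,300),interpolation=cv2.INTER_CUBIC)
cv2.imwrite("pics/crop1.png",np.hstack([big(237,211,20),big(147,291,20)])[:,:,::-1])
E
```

```text
table z 0.00035197747386428446
lid 7841 (array([ 555. , -182.8]), array([177.4, 253.2]), 1.21) z 0.0124
handle 367 (array([ 554.1, -181.6]), array([16.4, 98.5]), 1.16) z 0.048
lidlug 398 (array([ 651.5, -180.5]), array([50.9, 44.5]), 89.36) z 0.0123
boxlug 475 (array([671.7, 202.5]), array([44.6, 51.6]), 3.42) z 0.1152
boxall 3917 (array([598. , 196.6]), array([193.1, 257.8]), 5.8) z 0.103
lip 1309 (array([489.4, 185.5]), array([ 19.8, 255.7]), 5.5) z 0.1302
tag 506 (array([522.6, 417.2]), array([60.8, 40.9]), 17.45) z 0.0081
stand 1144 (array([ 485.9, -411.9]), array([110.1,  53.3]), 1.42) z 0.0452
pin 93 (array([ 485.7, -410.8]), array([19.5, 19.1]), 79.9) z 0.0788
stamp 725 (array([765.8, 215.7]), array([74.4, 45.3]), 71.38) z 0.0426
tin 486 (array([ 746.8, -217.9]), array([65.3, 72.7]), 65.26) z 0.0848
tape 1092 (array([767.3,  -5.9]), array([108.7, 108.7]), 43.7) z 0.0478
boxhole [0.67333417 0.20110034 0.115     ]
lidhole [ 0.65160028 -0.18071721  0.012     ]
taghole [0.54050397 0.42589937 0.008     ]
pin [ 0.48419421 -0.40540718  0.079     ]
```

View pics/crop1.png

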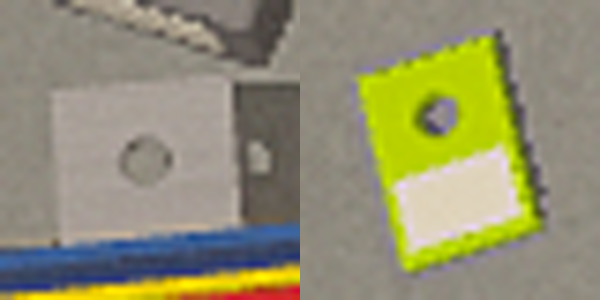

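Box hole ≈ (0.6717, 0.2027) with box yaw ≈ 5.4°, consistent between the lip and lug rectangles (183 mm apart). Lid yaw is ≈ 1°. Heights and sizes match the given ones, so I'll grasp the handle next.

```bash
python3 - <<'E'
from h import *
hx,hy=.5541,-.1816; a=np.radians(1.0)
best=None
for k in (0,np.pi):
    R=down(a+k); q=inverse_kinematics([hx,hy,.15],R)
    qb=inverse_kinematics([.58,.19,.2],down(np.radians(5.4)+k)); print(k,np.round(q,2) if q is not None else None,np.round(qb,2) if qb is not None else None)
    if q is not None and qb is not None and (best is None or abs(q[6])+abs(qb[6])<best[0]): best=(abs(q[6])+abs(qb[6]),k)
k=best[1]; R=down(a+k); print("k",k)
movep([hx,hy,.15],R)
move_l([hx,hy,.044],feed=.1,until_force=15)
print(sense()['position'])
command_gripper(0.0,80)
s=sense(); print(s['finger_gap'],s['gripper_force'],s['wrist_force'])
move_l([hx,hy,.10],feed=.1)
s=sense(); print(s['time_s'],s['finger_gap'],s['wrist_force'],s['ft_torque'],s['position'])
im,d,K,T=shot("top"); W=cloud(d,K,T); np.save("pics/W1.npy",W); cv2.imwrite("pics/top1.png",im[:,:,::-1])
E
```

```text
0 [ 0.64  0.49 -0.53  1.84  0.31  0.89 -0.01] [ 0.29  0.61 -0.99  1.72  0.56  1.12 -0.77]
3.141592653589793 [-0.51  0.69  1.11  1.9  -0.73  1.02 -2.2 ] [ 0.39  0.72 -1.18  1.71  0.71  1.21  2.26]
k 0
[ 0.55465902 -0.18168334  0.04467922]
0.015070248115980022 79.67694282531738 [-1.08057624 -0.01640858  3.57410506]
4.7333 0.014790504598867462 [ 0.30198357  1.02137218 -4.76037815] [0.00963286 0.04497332 0.03591314] [ 0.55348704 -0.18163192  0.09952416]
```

View pics/top1.png

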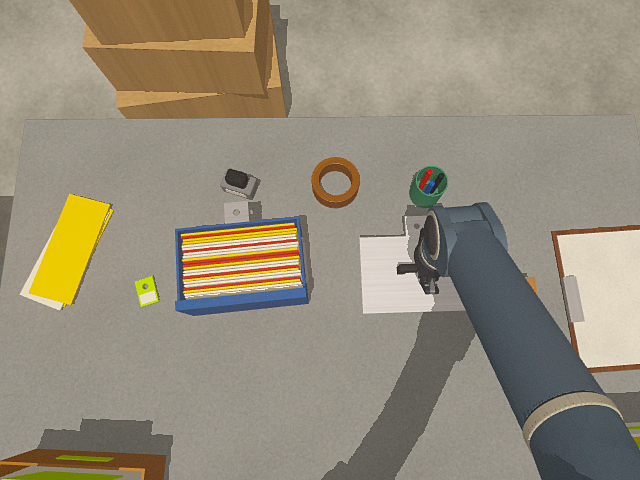

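The lid is lifted and level-looking; its left edge is at u≈360, v 236–313. I'll check its pose and then carry it over the box.

```bash
python3 - <<'E'
from h import *
W=np.load("pics/W1.npy"); z=W[...,2]
m=np.zeros((480,640),bool); m[225:325,345:395]=1; m&=(z>.045)&(z<.09)
P=W[m]; c=np.linalg.lstsq(np.c_[P[:,:2],np.ones(len(P))],P[:,2],rcond=None)[0]; print(len(P),"slopes",c[:2],"z mean",P[:,2].mean())
# left edge: max y by row
ex=[];ey=[]
for v in range(238,312,2):
    r=W[v][m[v]]
    if len(r)>5: i=r[:,1].argmax(); ex.append(r[i,0]);ey.append(r[i,1])
f=np.polyfit(ex,ey,1); print("edge yaw deg",-np.degrees(np.arctan(f[0])) ,np.degrees(np.arctan(f[0])),"y at .5535",np.polyval(f,.5535)); 
# back edge
bx=[];by=[]
for u in range(364,394,2):
    r=W[:,u][m[:,u]]; i=r[:,0].argmin(); bx.append(r[i,0]);by.append(r[i,1])
g=np.polyfit(by,bx,1); print("back yaw",-np.degrees(np.arctan(g[0])),"x at y=-.1816",np.polyval(g,-.1816))
s=sense(); print(s['tcp_rot'])
# plan check of box path
E
```

```text
2566 slopes [3.07232019e-05 3.12770027e-03] z mean 0.06763938515806159
edge yaw deg -1.1421437034671411 1.1421437034671411 y at .5535 -0.05729258042799324
back yaw 1.5865266194354835 x at y=-.1816 0.46773984657968126
[[-1.73166445e-02  9.99848564e-01 -1.72732044e-03]
 [ 9.99849963e-01  1.73173589e-02  3.99485697e-04]
 [ 4.29337829e-04 -1.72014353e-03 -9.99998428e-01]]
```

```bash
cat >> h.py <<'E'
from scipy.spatial.transform import Rotation as Ro
BY=np.radians(5.4); BH=np.array([.6717,.2027,.115])
RB=Ro.from_euler('z',BY).as_matrix(); BO=BH-RB@np.array([.1075,0,.115])
TL=np.array([-.0008,.0003,.0362]); RTL=np.array([[0,1,0],[1,0,0],[0,0,-1.]])  # lid in tool
def lidpose(ex,ez,th):   # back bottom edge at box (ex,0,ez) m, tilt deg -> tcp pose
    R=RB@Ro.from_euler('y',-th,degrees=True).as_matrix()
    o=BO+RB@np.array([ex,0,ez])-R@np.array([-.088,0,0]); Rt=R@RTL.T
    return o-Rt@TL,Rt
def wf(): s=sense(); print(round(s['time_s'],2),np.round(s['position'],4),'F',np.round(s['wrist_force'],1),'M',np.round(s['ft_torque'],2),'gap',round(s['finger_gap'],4))
E
python3 - <<'E'
from h import *
for a in [(-.045,.16,12),(-.05,.1175,12),(-.075,.1175,12),(-.077,.1155,6),(-.078,.115,0)]:
    p,R=lidpose(*a); q=inverse_kinematics(p,R); print(a,np.round(p,3),None if q is None else np.round(q,2))
p=sense()['position']; move_l([p[0],p[1],.24],feed=.2)
movep(*lidpose(-.045,.17,12)); wf()
move_l(*lidpose(-.05,.1175,12),feed=.08,until_force=12); wf()
im,d,K,T=shot("top"); cv2.imwrite("pics/top2.png",im[120:400,120:440,::-1].repeat(2,0).repeat(2,1)[:560])
im,d,K,T=shot("scene"); cv2.imwrite("pics/sc2.png",cv2.resize(im[150:290,290:480,::-1],(760,560),interpolation=cv2.INTER_CUBIC))
E
```

```text
(-0.045, 0.16, 12) [0.598 0.197 0.214] [ 0.05  0.42 -0.6   1.81  0.43  0.83 -0.66]
(-0.05, 0.1175, 12) [0.593 0.196 0.171] [ 0.    0.45 -0.55  1.86  0.46  0.74 -0.7 ]
(-0.075, 0.1175, 12) [0.568 0.194 0.171] [ 0.01  0.42 -0.56  1.92  0.46  0.72 -0.72]
(-0.077, 0.1155, 6) [0.571 0.194 0.161] [ 0.03  0.47 -0.58  1.85  0.4   0.83 -0.66]
(-0.078, 0.115, 0) [0.574 0.194 0.151] [ 0.03  0.53 -0.58  1.78  0.35  0.93 -0.61]
7.06 [0.5983 0.1943 0.2231] F [ 0.8  0.2 -5. ] M [-0.06  0.43 -0.05] gap 0.0148
7.87 [0.5931 0.1965 0.1715] F [ 0.4  0.8 -4.7] M [-0.03  0.43 -0.02] gap 0.0147
```

View pics/sc2.png

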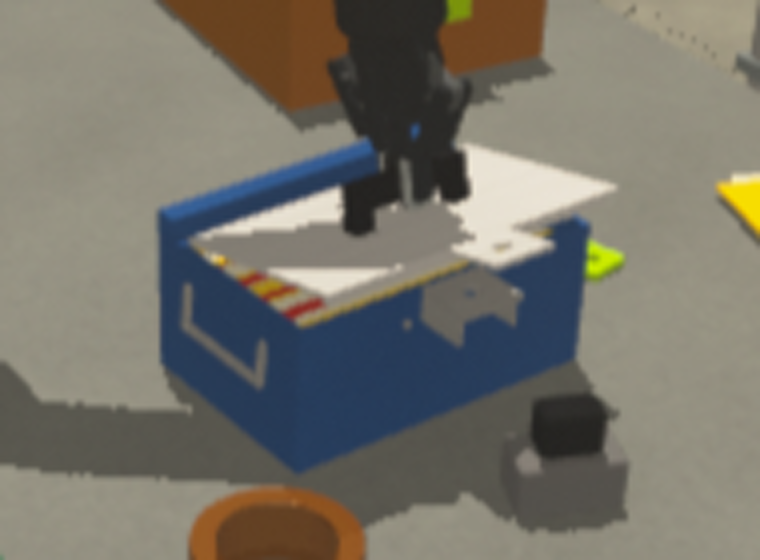

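The lid is tilted with its back edge (190,240 in the crop) just in front of and below the lip, about centred on the box. I'll slide it in.

```bash
python3 - <<'E'
from h import *
def lidpts():
    im,d,K,T=shot("top"); W=cloud(d,K,T); B=(W-BO)@RB   # box frame
    w=(im.min(-1)>150)&(np.ptp(im.astype(int),axis=-1)<25)&(B[...,2]>.11)&(B[...,2]<.18)&(abs(B[...,1])<.14)&(B[...,0]>-.085)&(B[...,0]<.14)
    P=B[w]; c=np.linalg.lstsq(np.c_[P[:,:2],np.ones(len(P))],P[:,2],rcond=None)[0]
    r=P[:,2]-np.c_[P[:,:2],np.ones(len(P))]@c; P=P[abs(r)<.004]
    print(len(P),"slope deg x,y",np.degrees(np.arctan(c[:2])).round(2),"z at -66",c[0]*-.066+c[2],"ymin/max",P[:,1].min(),P[:,1].max(),"xmin/max",P[:,0].min(),P[:,0].max())
lidpts()
print(move_l(*lidpose(-.075,.1175,12),feed=.04,until_force=12)); wf(); sleep(.3); lidpts()
E
```

```text
2397 slope deg x,y [12.14  0.09] z at -66 0.1188027207496419 ymin/max -0.1257172023868566 0.12625453678037007 xmin/max -0.049774617288556595 0.13989882355717004
False
8.79 [0.5681 0.1937 0.1713] F [ 0.5 -0.4 -4.4] M [-0.01  0.43 -0.01] gap 0.0147
2693 slope deg x,y [11.98  0.02] z at -66 0.12363531469125712 ymin/max -0.12604163508101165 0.12580038705159638 xmin/max -0.06475541159898808 0.12820929856013036
```

Insertion is clean: tilt 12.0°, centred within 0.3 mm, plate top at 123.6 mm under the lip, no contact force. Next is the swing down.

```bash
python3 - <<'E'
from h import *
for a in [(-.077,.1165,8),(-.0775,.116,4),(-.078,.1155,1.5)]:
    print(move_l(*lidpose(*a),feed=.04,until_force=20)); wf()
print(move_l(*lidpose(-.078,.1145,0),feed=.02,until_force=15)); wf()
command_gripper(.05); wf(); sleep(.2)
p=sense()['position']; move_l([p[0],p[1],.26],feed=.2)
im,d,K,T=shot("top")
movep([.56,.40,.2],down(BY)); wf()  # clear view
im,d,K,T=shot("top"); W=cloud(d,K,T); B=(W-BO)@RB
w=(im.min(-1)>120)&(B[...,2]>.112)&(B[...,2]<.128)&(abs(B[...,1])<.14)&(B[...,0]>-.06)&(B[...,0]<.14)
P=B[w]; c=np.linalg.lstsq(np.c_[P[:,:2],np.ones(len(P))],P[:,2],rcond=None)[0]
print(len(P),"slopes",c,"y",P[:,1].min(),P[:,1].max(),"xmax",P[:,0].max())
u,v=proj(BH+[0,0,.004],K,T).astype(int)
a=cv2.resize(im[v-20:v+20,u-20:u+20],(400,400),interpolation=cv2.INTER_CUBIC); 
wi,wd,wK,wT=shot("wrist"); cv2.imwrite("pics/w3.png",np.hstack([a,cv2.resize(wi,(400,300)).copy() if 0 else cv2.copyMakeBorder(cv2.resize(wi,(400,300)),0,100,0,0,cv2.BORDER_CONSTANT)])[:,:,::-1]); print(u-20,v-20)
g=(wi[...,1]>150)&(wi[...,2]<90); Ww=cloud(wd,wK,wT); 
if g.sum()>50:
    l=cv2.minAreaRect((Ww[g&(Ww[...,2]<.03)][:,:2]*1000).astype(np.float32)); print(l)
E
```

```text
False
9.46 [0.5698 0.1937 0.1643] F [-0.   0.9 -4. ] M [-0.05  0.36  0.01] gap 0.0149
False
9.78 [0.5721 0.194  0.1581] F [-0.6 -0.1 -3.7] M [0.02 0.19 0.01] gap 0.0145
False
10.04 [0.5733 0.1941 0.154 ] F [-0.7 -0.3 -4.8] M [0.03 0.03 0.04] gap 0.0146
False
10.37 [0.574  0.1947 0.1513] F [-2.7 -0.5  2.1] M [-0.14  0.76  0.04] gap 0.0147
10.8 [0.5745 0.1943 0.1508] F [ 0.7 -1.1  0.8] M [-0.03 -0.03 -0.01] gap 0.0498
12.62 [0.5611 0.3982 0.1996] F [ 0.4 -1.   0.2] M [-0.03 -0.04 -0.01] gap 0.0501
8234 slopes [7.98558497e-04 7.27654037e-05 1.19414607e-01] y -0.12590217905349843 0.12918439271503768 xmax 0.13039954684195063
215 191
((605.8115844726562, 498.14483642578125), (293.95947265625, 99.4606704711914), 32.81050109863281)
```

View pics/w3.png

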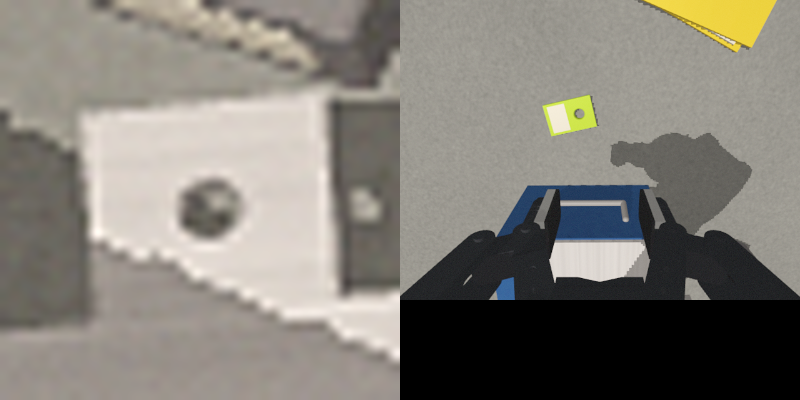

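Lid is home: flat, with the lug hole at about (236,211.8) in the top image. Next: look at the lug hole and then the tag from close by with the wrist camera.

```bash
cat >> h.py <<'E'
def hole(im,K,T,guess,rad=.012,dark=True):
    """centroid of dark blob nearest the guess (world), returned on guess height"""
    u,v=proj(guess,K,T); c=T[:3,:3].T@(np.asarray(guess)-T[:3,3]); r=int(K[0,0]*rad/c[2])
    u0,v0=int(u)-r,int(v)-r; g=cv2.cvtColor(im[v0:v0+2*r,u0:u0+2*r],cv2.COLOR_RGB2GRAY)
    _,b=cv2.threshold(g,0,1,cv2.THRESH_BINARY_INV+cv2.THRESH_OTSU)
    n,l,st,ce=cv2.connectedComponentsWithStats(b)
    e=np.pi*(.0065*K[0,0]/c[2])**2
    i=min(range(1,n),key=lambda i:abs(np.log(st[i,4]/e))+np.hypot(*(ce[i]-r))/r); print("hole area/expected",round(st[i,4]/e,2))
    return onplane(u0+ce[i,0],v0+ce[i,1],guess[2],K,T)
E
python3 - <<'E'
from h import *
im,d,K,T=shot("top"); print("top lid hole",onplane(236,211.8,.119,K,T))
for k in (-np.pi/2,np.pi/2):
    for p,y in (([.523,.417,.03],np.radians(17.45)),([.66,.202,.15],BY)):
        q=inverse_kinematics(p,down(y+k)); print(k,None if q is None else np.round(q,2))
command_gripper(.085)
R=down(BY-np.pi/2)
movep([BH[0],BH[1],.27],R)
im,d,K,T=shot("wrist"); print("wrist lid hole",hole(im,K,T,[BH[0],BH[1],.119]))
a=im
W=cloud(d,K,T); print("z",W[int(proj(BH+[0,.015,.004],K,T)[1]),int(proj(BH+[0,.015,.004],K,T)[0])])
R=down(np.radians(17.45)-np.pi/2)
movep([.5226,.4172,.17],R)
im,d,K,T=shot("wrist"); W=cloud(d,K,T)
g=(im[...,1]>130)&(im[...,2]<110)&(np.hypot(W[...,0]-.5226,W[...,1]-.4172)<.06)&(W[...,2]<.02)
g=cv2.morphologyEx(g.astype(np.uint8),cv2.MORPH_OPEN,np.ones((3,3)))>0
print("tag",rect(W,g),np.median(W[g][:,2])); print("hole",hole(im,K,T,[.5338,.4208,.008]))
cv2.imwrite("pics/w4.png",np.hstack([cv2.resize(x,(400,300)) for x in (a,im)])[:,:,::-1]); wf()
E
```

```text
top lid hole [0.67037807 0.2023281  0.119     ]
-1.5707963267948966 [-0.52  0.73 -0.32  1.7   0.3   0.76 -2.25]
-1.5707963267948966 [-0.16  0.61 -0.3   1.58  0.21  0.98 -2.  ]
1.5707963267948966 [-0.13  0.94 -0.95  1.68  0.88  1.02  0.48]
1.5707963267948966 [ 0.25  0.81 -1.    1.56  0.72  1.18  0.77]
hole area/expected 0.91
wrist lid hole [0.67178772 0.2028209  0.119     ]
z [0.67252555 0.21785483 0.1213154 ]
tag (array([523.2, 416.4]), array([60.2, 41. ]), 18.36) 0.008346938038636897
hole area/expected 1.08
hole [0.53423423 0.42063821 0.008     ]
15.38 [0.5252 0.4153 0.1706] F [ 0.7 -0.6  0.6] M [ 0.01 -0.01 -0.01] gap 0.0848
```

View pics/w4.png

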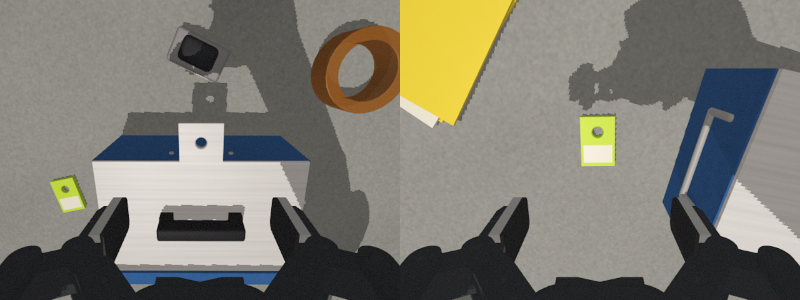

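Lid hole from wrist (0.6718, 0.2028) agrees with the box hole. The tag centre is (0.5232, 0.4164), yaw 18°, and its hole agrees too. I'll grasp the tag.

```bash
python3 - <<'E'
from h import *
R=down(np.radians(18)-np.pi/2); c=[.5232,.4164]
command_gripper(.06)
move_l([*c,.06],R,feed=.15); sleep(.3); wf()
print(move_l([*c,.018],R,feed=.03,until_force=5)); wf()
z=sense()['position'][2]; move_l([*c,z+.004],R,feed=.03); sleep(.2)
command_gripper(0,30); wf()
s=sense(); np.save("pics/tagT.npy",np.r_[s['position'],s['tcp_rot'].ravel()])
move_l([*c,.14],R,feed=.15); wf()
im,d,K,T=shot("wrist"); cv2.imwrite("pics/w5.png",cv2.resize(im,(400,300))[:,:,::-1])
E
```

```text
16.93 [0.5235 0.4167 0.0608] F [-0.2  0.2  0.5] M [ 0.04  0.06 -0.03] gap 0.0601
True
18.15 [0.5231 0.4163 0.02  ] F [0.1 0.1 5. ] M [-0.05  0.09  0.06] gap 0.0603
18.98 [0.5232 0.4165 0.0241] F [-0.7 -0.3  0.8] M [ 0.04 -0.    0.02] gap 0.0387
19.91 [0.5227 0.4157 0.1389] F [-0.7  0.1 -0.3] M [-0.02 -0.02 -0.03] gap 0.0386
```

View pics/w5.png

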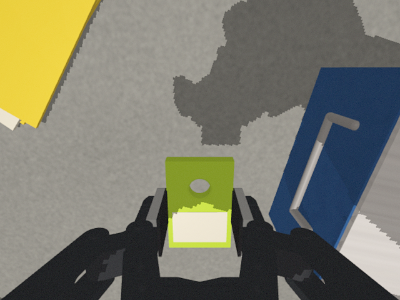

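Tag is held symmetrically, with its hole visible at (200,186). I'll carry it over, check the hole while hovering, then place it.

```bash
python3 - <<'E'
from h import *
R=down(BY-np.pi/2); H=np.array([.6717,.2027]); off=RB[:2,0]*.012
p=sense()['position']; move_l([p[0],p[1],.21],feed=.2)
movep([*(H-off),.21],R); sleep(.5)
s=sense(); im,d,K,T=shot("wrist")
g=np.array([*(s['position'][:2]+off),s['position'][2]-.0241+.008]); h=hole(im,K,T,g); 
W=cloud(d,K,T); e=(RB.T@(h-g))[:2]; print("hole err box frame mm",e*1e3, "pos err",(s['position'][:2]-(H-off))*1e3)
if np.abs(e).max()>.004: raise SystemExit
t=H-off-RB[:2,:2]@e*.7
move_l([*t,.155],R,feed=.12); sleep(.3); wf()
print(move_l([*t,.140],R,feed=.02,until_force=4)); wf()
command_gripper(.055); wf(); sleep(.2)
move_l([*t,.24],R,feed=.15); command_gripper(.085)
movep([*H,.24],R); sleep(.5)
im,d,K,T=shot("wrist"); W=cloud(d,K,T); print("tag hole now",hole(im,K,T,[*H,.127]))
u,v=proj([*H,.127],K,T).astype(int); print(W[v,u+14],W[v+25,u]); g=(im[...,1]>130)&(im[...,2]<110)&(np.hypot(W[...,0]-H[0],W[...,1]-H[1])<.06); print(rect(W,g),np.median(W[g][:,2]))
cv2.imwrite("pics/w6.png",cv2.resize(im[v-100:v+100,u-120:u+120],(480,400))[:,:,::-1]); wf()
E
```

```text
hole area/expected 3.14
hole err box frame mm [2.24638742 0.39243332] pos err [-0.10685176  0.24129923]
22.92 [0.6586 0.2013 0.1558] F [-0.6  1.4 -1.3] M [ 0.04 -0.03  0.01] gap 0.039
True
23.51 [0.6581 0.2011 0.1431] F [-0.9  0.4  3.7] M [-0.04  0.14 -0.01] gap 0.0389
23.81 [0.6573 0.2007 0.1417] F [-0.4 -0.4  0.5] M [ 0.01 -0.   -0.01] gap 0.0547
hole area/expected 0.93
tag hole now [0.6701948  0.20225122 0.127     ]
[0.67296745 0.19462295 0.12840102] [0.65547919 0.20157485 0.12795462]
(array([658.5, 200.3]), array([59.9, 40.4]), 5.46) 0.1273427325047013
26.02 [0.6717 0.2027 0.2401] F [-0.3  0.7 -0.7] M [-0.04 -0.02 -0.04] gap 0.0849
```

View pics/w6.png

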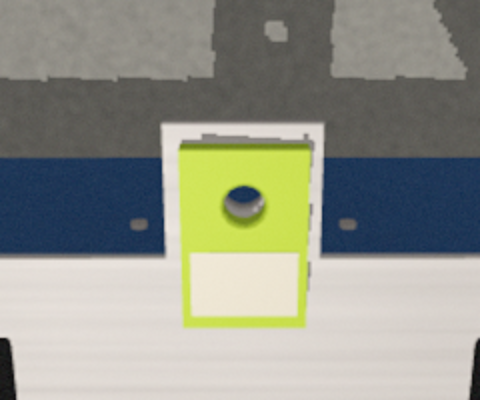

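Tag lies flat at z 127 mm. Its hole is at (0.6702, 0.2023), about 1.5 mm behind the box hole, which is within tolerance and loose enough for the pin to centre it. Now the pin.

```bash
python3 - <<'E'
from h import *
R=down(-np.pi/2); c=np.array([.4857,-.4108])
p=sense()['position']; move_l([p[0]-.03,p[1],.28],feed=.2)
movep([*c,.21],R); sleep(.4)
im,d,K,T=shot("wrist"); W=cloud(d,K,T)
g=(im[...,0]>130)&(im[...,1]<70)&(im[...,2]<70)&(W[...,2]>.074)&(W[...,2]<.086)&(np.hypot(W[...,0]-c[0],W[...,1]-c[1])<.03)
print(g.sum(),rect(W,g),np.median(W[g][:,2]) if g.any() else 0); m=np.array(rect(W,g)[0])/1e3
if np.hypot(*(m-c))>.006: raise SystemExit
c=(m+c)/2
command_gripper(.05)
move_l([*c,.12],R,feed=.15); sleep(.3)
print(move_l([*c,.077],R,feed=.05,until_force=8)); sleep(.3); wf()
command_gripper(0,60); wf()
s=sense(); np.save("pics/pinT.npy",s['position'])
move_l([*c,.16],R,feed=.1); sleep(.3); wf()
im,d,K,T=shot("wrist"); cv2.imwrite("pics/w7.png",cv2.resize(im,(400,300))[:,:,::-1])
E
```

```text
459 (array([ 485.6, -413. ]), array([18.4, 18.6]), 61.0) 0.07912606672575875
False
31.94 [ 0.4857 -0.412   0.0773] F [-0.2  0.1 -0.2] M [ 0.01 -0.03  0.07] gap 0.0498
32.33 [ 0.4858 -0.412   0.0773] F [-0.4  0.3  0.5] M [ 0.05  0.02 -0.03] gap 0.0179
33.61 [ 0.4855 -0.4118  0.1595] F [-0.6  0.7 -0.4] M [ 0.02 -0.01 -0.02] gap 0.0177
```

View pics/w7.png

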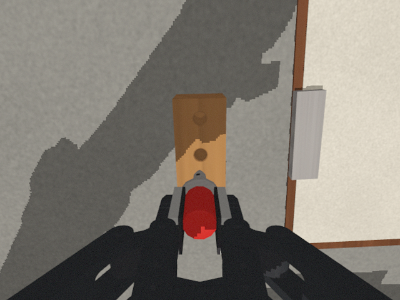

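Pin is held between the pads. I'll carry it over the hole and check its tip against the prediction.

```bash
python3 - <<'E'
from h import *
R=down(BY-np.pi/2); H=np.array([.6713,.2027])
p=sense()['position']; move_l([p[0],p[1],.27],feed=.2)
movep([*H,.27],R); sleep(.2); move_l([*H,.214],R,feed=.12); sleep(.5); wf()
s=sense(); im,d,K,T=shot("wrist")
P=s['position']; Z=s['tcp_rot'][:,2]; im=im.copy(); W=cloud(d,K,T)
f=lambda z: proj(P+Z*z,K,T)
print("tip",f(.072),"collar under",f(.032),"front collar edge",proj(P+Z*.032+s['tcp_rot'][:,0]*.014,K,T),"top",f(-.002), "hole",proj([*BH[:2],.127],K,T))
for z in(.072,.032,-.002): cv2.circle(im,tuple(f(z).astype(int)),2,(0,0,255),-1)
u,v=f(.072).astype(int); cv2.imwrite("pics/w8.png",cv2.resize(im[v-70:v+130,u-100:u+100],(600,600),interpolation=cv2.INTER_CUBIC)[:,:,::-1]); print(u-100,v-70)
E
```

```text
37.97 [0.6713 0.2027 0.2142] F [ 0.1  0.4 -0.6] M [-0.02  0.06 -0.02] gap 0.0179
tip [318.56729511 273.39623528] collar under [318.3946626  310.70608608] front collar edge [318.41020482 280.27626454] top [318.17186607 358.85753146] hole [318.72099705 262.01709833]
218 203
```

View pics/w8.png

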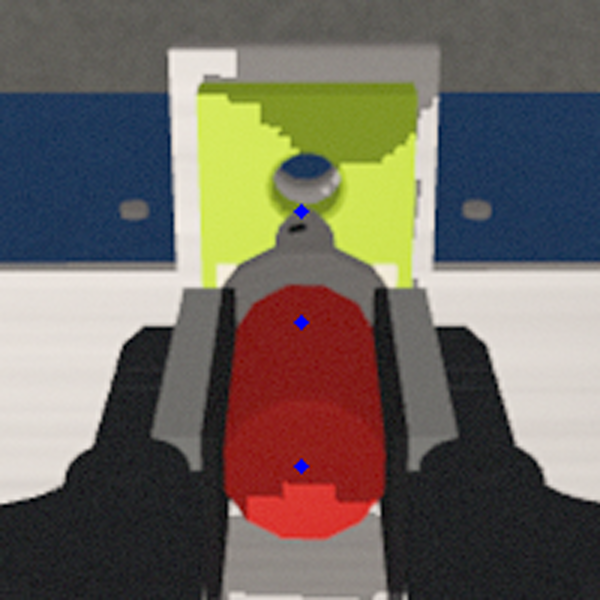

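The pin is upright, with its tip where predicted, and lines up with the hole (both about 0.6 mm right of prediction). Inserting now.

```bash
python3 - <<'E'
from h import *
R=down(BY-np.pi/2); H=np.array([.6713,.2027])
r=move_l([*H,.157],R,feed=.03,until_force=7); wf(); print(r)
z=sense()['position'][2]
offs=[(0,0)]+[(a*np.cos(t),a*np.sin(t)) for a in (.0015,.0025) for t in np.arange(0,6.2,np.pi/3)]
i=1
while z>.1615 and i<len(offs) and sense()['time_s']<60:   # search
    move_l([*sense()['position'][:2],z+.002],R,feed=.05)
    t=H+RB[:2,:2]@np.array(offs[i]); move_l([*t,z+.002],R,feed=.05)
    r=move_l([*t,.157],R,feed=.03,until_force=7); z=sense()['position'][2]; print(offs[i]); wf(); i+=1
E
```

```text
39.7 [0.6713 0.2027 0.1593] F [-0.7 -0.1  4.6] M [-0.04  0.14 -0.07] gap 0.0179
True
```

Seated at exactly the predicted height (0.1593). Release, retreat and verify.

```bash
python3 - <<'E'
from h import *
R=down(BY-np.pi/2)
command_gripper(.05); sleep(.2); p=sense()['position']; wf()
move_l([p[0],p[1],.25],R,feed=.12); movep([p[0]-.02,p[1],.27],R); sleep(.4); wf()
im,d,K,T=shot("wrist"); W=cloud(d,K,T)
B=(W-BO)@RB; g=(im[...,0]>90)&(im[...,1]<60)&(im[...,2]<60)&(np.hypot(B[...,0]-.1075,B[...,1])<.03)&(B[...,2]>.155); print("pin top",rect(B,g),np.median(B[g][:,2]))
u,v=proj([*BH[:2],.14],K,T).astype(int); cv2.imwrite("pics/w9.png",cv2.resize(im[v-100:v+100,u-100:u+100],(500,500))[:,:,::-1])
E
```

```text
40.31 [0.6705 0.2023 0.1577] F [0.5 1.2 0.9] M [-0.02 -0.03 -0.04] gap 0.05
41.88 [0.6506 0.2021 0.2693] F [0.  0.2 0.2] M [-0.02 -0.03  0.05] gap 0.05
pin top (array([107. ,  -0.2]), array([18.1, 18.4]), 0.93) 0.16085712472059072
```

View pics/w9.png

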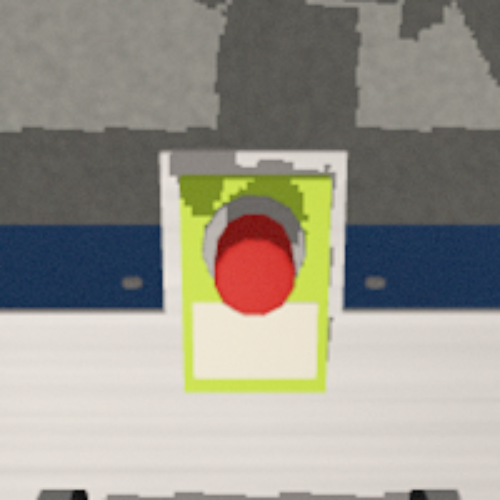

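The pin's collar sits on the tag. The pin top is at box (107.0, −0.2, 161 mm), which matches the expected 107.5, 0, 161. It is upright and nothing is touching it.

```bash
python3 -c "
from rig import *
print(finish_job())"
```

```text
the job is handed in; nothing more can be done
None
```

The box is closed, the tag is pinned through both lugs with its collar seated, and the job was handed in at about 42 s; all my checks matched the required positions, but no verdict came back.

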